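# Wind the sample plate under the reader by one turn of the hand wheel

## Task

Bring the sample plate under the reader's bridge: with the fingertips, gently push the hand wheel round by its upright red handle, clockwise as seen from above, through exactly one full turn, so that the handle comes back to the blue index mark, and leave it there. Only push, do not grip; leave the plate, its carriage and the things standing nearby alone.

Things in the scene. Friction and masses are not known exactly. Their poses are not given: they have to be found in the camera images.
- reader: hand-wound plate reader, fixed. Origin on the bench on the wheel's axis; x points away from the robot at yaw 0, y left. Cream housing 200 x 200 x 85 mm high centred on the origin, wheel on top. On the +y side a track (x -190 to 170, y 100 to 220 mm, 35 high), a narrow bridge over it at x = 30, 135 high.
- index (a point): blue index mark on the housing's top, at the edge on the reader's -x side, 91 mm from the wheel's axis, 90 mm above the bench; the handle stands beside it at the start and after each full turn
- wheel (a joint): turn of the hand wheel, rad: 0 at the start (handle at the index mark), grows clockwise seen from above, one turn = 6.283; end stops at -0.8 and 8.2. Stays where it is left; takes 2 to 5 N at the handle. One turn drives the carriage 120 mm along the reader's +x.
- wheel_hub (a point): on the wheel's axis, centre of the hub's top, 119 mm above the bench. Hub 40 mm across; black rim 156 mm across its centre line, 12 mm thick, top 112 mm above the bench; three spokes. Only the handle stands higher than the hub.
- handle: upright red handle on one spoke of the wheel, 65 mm from the wheel's axis: cylinder of 18 mm diameter. Origin on its own axis, 107 mm above the bench; it stands 53 mm higher than that (top 160 mm above the bench; free of rim and hub above 119 mm). z up; it circles with the wheel and spins freely on its pin.
- carriage: aluminium plate carriage 142 x 100 mm (x, y) with low black lips on the track, geared to the wheel; origin at the centre of its underside, 35 mm above the bench; axes as the reader's. It starts at x = -90 mm in the reader's frame and stands at x = +30, under the bridge, after one turn.
- carriage_seat (a point): centre of the carriage's floor, where the plate's origin sits; axes as the carriage's
- plate: white 24-well sample plate 127 x 85 x 20 mm, about 120 g, lying loose on the carriage and riding with it; origin at the centre of its underside. Not to be touched.
- reagent: white reagent bottle with a green cap, 52 mm diameter, 110 mm high, loose; origin at the centre of its underside. Bystander on the reader's -y side.
- beaker: glass beaker, 60 mm diameter, 75 mm high, loose; origin at the centre of its underside. Bystander on the reader's -y side.
- tipbox: blue tip box with grey lid, 70 x 70 x 57 mm, loose; origin at the centre of its underside. Bystander on the reader's -y side.

How it is judged:
By the outcome, as a careful person would: the job done as asked, in the order asked, and still so for the second after the job is handed in, with the robot touching nothing.
It also fails if it takes over 54 s, if anything falls off the work surface, if the arm or the gripper's body presses on something with over 40 N, if the wrist force passes 120 N, or if a joint passes its speed limit or range.

## Robot

A 7-joint arm with a two-finger parallel gripper is mounted at the origin on the work surface. World frame = base frame: x ahead of the robot, y to its left, z up, the work surface at z = 0. Lengths are in m, angles in rad, forces in N, time in s.
With the tool pointing down it reaches from about 0.425 to 0.875 m from the base axis. Payload 4.7 kg.
Tool frame: the origin (TCP) lies between the finger pads; the fingertips stand 22 mm ahead of it and the grasp point (between the pads) lies 3 mm ahead of it; z points along the fingers, y is the line along which they close (so a half turn about z gives the same grasp; the last joint's range is limited). The gripper opens to 87 mm and grips with 3 to 60 N. Pads are 19 mm wide; open, the fingers measure 117 mm over their backs; the gripper's body (75 mm by 190 mm) begins 51 mm behind the grasp point.
Start: joints at [1.235, 0.321, -0.07, 1.45, 0.023, 1.371, -0.057], TCP at [0.223, -0.611, 0.21] pointing down, gripper open.
Joint ranges: [-2.86, 2.86], [-0.3, 2.09], [-1.38, 1.24], [0.06, 2.45], [-1.56, 4.7], [0.09, 2.05], [-2.69, 2.69]. Speed limits (rad/s): [2.57, 2.57, 3.14, 3.14, 3.14, 3.14, 3.14].

## Interface

Orientations are given as a rotation vector (axis times angle).
In Python, from bench import ctrl gives the robot as it stands. The module is installed in compiled form; this text tells all that it offers.
- The arm moves only by the tool send_rows, never from a script. Its argument "motion" is a list of rows, each an object with "claw": the opening, from -1 (shut) to 1 (fully open); "slide": the shift along the tool's x, y, z in mm, a list of three; "delta_rot": the turn, a rotation vector about the tool's x, y, z in rad, a list of three. In form: [{"claw": claw, "slide": [x, y, z], "delta_rot": [ax, ay, az]}, ...]. A call has 1 to 5 rows; each row is the pose to reach, as a shift and turn from the pose commanded when the call began, along the tool's axes at that moment; what a row does not reach only later rows make up. A row lasts 1/10 s, in which the tool goes at most 50 mm and 8.59 degrees, less where a joint would pass 70% of its speed; a pose out of reach is approached as far as the arm can. A call with a gripper value outside its range is refused whole. The fingers move at their own pace and stop on an object; "grip_force" is the grip in N (left out, the last holds). Time passes only in rows, so rows that repeat a pose let the fingers close. It gives the time, the measured TCP pose, the force, the opening and the grip force at its end, in the units of the state.
- ctrl.get_state(): the state, without advancing time (a new reading comes with each control period).
- ctrl.get_image(name): name is "scene" or "top" or "wrist"; returns a dict with "color" (480x640x3 uint8, blue, green, red), "fx", "fy", "cx", "cy" (pixels), "pose" (4x4, takes a point from camera to world coordinates). Camera axes: x right, y down, z forward; pixel columns grow to the right and rows downward; lengths in m; the calibration is good to about 2 mm. A picture is of the moment at which its call begins. There is no depth.
- ctrl.close_job(): hands the job in; it is judged then, once.
The state is a dict: "time": time; "joint_positions": joint angles; "qd": joint speeds; "joint_torque": joint torques, N m; "position": TCP position; "tool_rot": TCP orientation; "ft_force": force on the tool from outside, world axes, zero at the start; "torque": the same for the moment, N m; "grip_width": opening from 0.0 (shut) to 1.0 (fully open); "grip_force": force on a finger pad.
Only numpy, scipy, OpenCV 4.12 (cv2) and the standard library are available. Lean on these libraries where they do the work, as an engineer would, in place of code of your own. Each camera call takes 0.05 s, during which the arm holds its last target. There are 200 camera calls.

## Working session

There is one attempt and no reset: what is moved stays moved. The work goes in short steps, Python scripts to look and compute and a tool call to move; the robot and the scene stay as the last step left them, time stands still between calls to the robot, and variables do not carry over. Pictures are saved under pics/ and viewed, at most 10 in all, crops included, and the job is handed in when it is done.

Besides the shell and the picture viewer there is one more tool, called after "Request:" by a JSON object that holds its "api" and its "payload". send_rows: Moves the arm, as the interface text tells. Its arguments: {"type":"object","properties":{"motion":{"type":"array","items":{"type":"object","properties":{"claw":{"type":"number"},"slide":{"type":"array","items":{"type":"number"}},"delta_rot":{"type":"array","items":{"type":"number"}}}}},"grip_force":{"type":"number"}},"required":["motion"]}

```bash
mkdir -p pics
python3 - <<'E'
from bench import ctrl
import cv2
s=ctrl.get_state(); print({k:s[k] for k in('time','position','tool_rot','grip_width','ft_force')})
for n in('scene','top'):
    d=ctrl.get_image(n); cv2.imwrite(f'pics/{n}0.png',d['color']); print(n,d['fx'],d['cx'],d['cy'],d['pose'])
E
```

```text
{'time': 0.0, 'position': array([ 0.22250802, -0.6101089 ,  0.20916467]), 'tool_rot': array([-3.09182193e+00, -5.46375493e-01,  6.63224995e-04]), 'grip_width': 0.9974851511739176, 'ft_force': array([-0.41350236,  0.25034499,  0.31363127])}
scene 593.2710454639763 328.4968659147707 231.8210867467864 [[ 0.49365005  0.49995799 -0.71158389  1.37912194]
 [ 0.86962132 -0.29156213  0.3984348  -0.51019191]
 [-0.00827025 -0.81549588 -0.57870379  0.7793013 ]
 [ 0.          0.          0.          1.        ]]
top 618.7824940362547 319.08861675749415 245.67651519058646 [[-0.00517259 -0.9884054   0.15174981  0.37793706]
 [-0.99983209  0.00244416 -0.0181608  -0.04324378]
 [ 0.01757933 -0.15181827 -0.98825208  1.08383157]
 [ 0.          0.          0.          1.        ]]
```

View pics/top0.png

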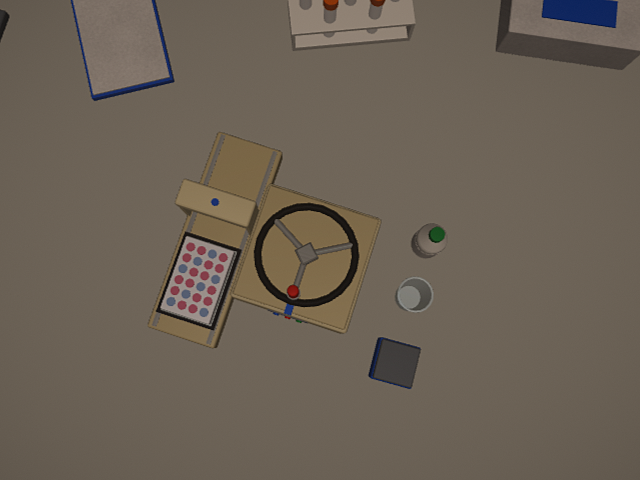

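View pics/scene0.png

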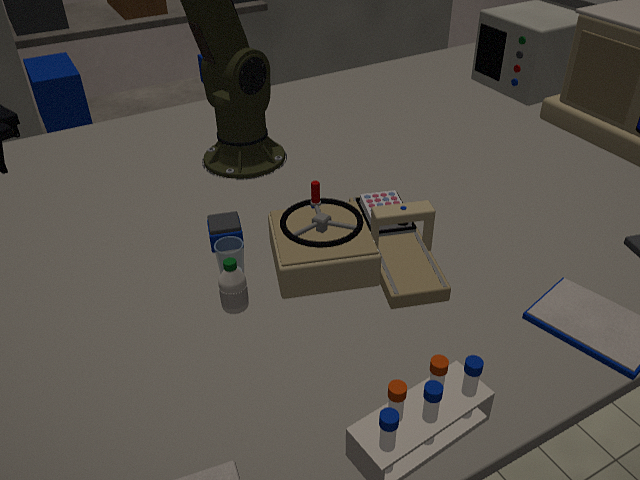

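The top view shows the hub at about (307,254), the red handle at (293,291) and the blue index at (289,310). The bystanders are at columns 370–445, and the plate on its carriage is at (200,280). The scene view shows the handle upright at (315,192), with nothing blocking the wheel.

```bash
cat > h.py <<'E'
import numpy as np, cv2
from bench import ctrl
def ray(d,px,z):
    v=np.array([(px[0]-d['cx'])/d['fx'],(px[1]-d['cy'])/d['fy'],1.]); T=np.array(d['pose']); v=T[:3,:3]@v; o=T[:3,3]
    return (o+v*(z-o[2])/v[2])[:2]
def cen(m,roi):
    x0,y0,x1,y1=roi; k=np.zeros_like(m); k[y0:y1,x0:x1]=m[y0:y1,x0:x1]
    n,l,s,c=cv2.connectedComponentsWithStats(k)
    i=1+np.argmax(s[1:,4]); return c[i],s[i]
def red(im):
    h=cv2.cvtColor(im,cv2.COLOR_BGR2HSV); return cv2.inRange(h,(0,170,60),(6,255,255))|cv2.inRange(h,(174,170,60),(180,255,255))
def blue(im): return cv2.inRange(cv2.cvtColor(im,cv2.COLOR_BGR2HSV),(105,150,60),(125,255,255))
E
python3 - <<'E'
from h import *
d=ctrl.get_image('top'); im=d['color']
m=cv2.inRange(im,(0,0,0),(45,45,45)); m[:, :245]=0; m[:, 365:]=0; m[:195]=0; m[312:]=0
n,l,s,c=cv2.connectedComponentsWithStats(m); i=1+np.argmax(s[1:,4])
cs,_=cv2.findContours((l==i).astype('uint8'),cv2.RETR_EXTERNAL,cv2.CHAIN_APPROX_NONE)
p=max(cs,key=len)[:,0]; w=np.array([ray(d,q,.108) for q in p],'float32'); e=cv2.fitEllipse(w*1000); print('rim outer',e)
c,s=cen(blue(im),(280,300,300,320)); ix=ray(d,c,.090); print('index',c,s,ix)
c,s=cen(red(im),(260,220,350,310)); print('handle',c,s,ray(d,c,.157))
hub=np.array(e[0])/1000
v=hub-ix; print('hub',hub,'R index',np.hypot(*v),'yaw',np.degrees(np.arctan2(v[1],v[0])))
v=hub-ray(d,c,.157); print('R handle',np.hypot(*v),'yaw',np.degrees(np.arctan2(v[1],v[0])))
s=ctrl.get_image('scene'); c,st=cen(red(s['color']),(300,170,335,215)); print('scene red',c,st,ray(s,(c[0],st[1]+3),.160))
print('hub scene',ray(s,(321,221),.119))
# housing top corners
for q in((270,185),(381,219),(345,331),(234,297)): print(ray(d,q,.085))
E
```

```text
rim outer ((514.4332275390625, -40.25961685180664), (164.33473205566406, 164.8439483642578), 84.33332824707031)
index [288.33333333 309.07575758] [284 304   9  11  66] [ 0.42812599 -0.01180283]
handle [292.55932203 290.90677966] [287 285  12  13 118] [ 0.45181972 -0.02018284]
hub [ 0.51443323 -0.04025962] R index 0.09087754657638861 yaw -18.248160824722497
R handle 0.06575354557973184 yaw -17.778240764478017
scene red [315.16666667 183.1       ] [311 181   9   7  30] [ 0.4576593  -0.02420797]
hub scene [ 0.52764262 -0.05014041]
[0.63316929 0.01917777]
[ 0.57551611 -0.16382637]
[ 0.39303436 -0.10236597]
[0.44810593 0.075757  ]
```

Request:
{"api": "send_rows", "payload": {"motion": [{"claw":-1,"slide":[45,-19,-4],"delta_rot":[0,0,0.13]},{"claw":-1,"slide":[90,-38,-8],"delta_rot":[0,0,0.26]},{"claw":-1,"slide":[135,-57,-12],"delta_rot":[0,0,0.39]},{"claw":-1,"slide":[180,-76,-16],"delta_rot":[0,0,0.52]},{"claw":-1,"slide":[225,-95,-20],"delta_rot":[0,0,0.66]}]}}

```text
time: 0.7
position: [0.4022, -0.4432, 0.2303]
tool_rot: [3.103, -0.49, 0.0]
ft_force: [0.1, -1.2, 1.2]
grip_width: 0.629
grip_force: 0.0
```

```bash
cat >> h.py <<'E'
from scipy.spatial.transform import Rotation as Ro
HUB=np.array([.514,-.041]); YAW=np.radians(-18.0)
def handle(th): # reader frame angle of handle: pi - th
    a=np.pi-th+YAW; return HUB+.065*np.array([np.cos(a),np.sin(a)])
def centre(th,gap=0,hx=.0095,hy=.015,r=.009):
    """finger-block centre pushing the handle at wheel angle th; block axes = reader axes"""
    a=np.pi-th; t=np.array([np.sin(a),-np.cos(a)])  # clockwise tangent, reader frame
    f=lambda s:np.hypot(*np.maximum(np.abs(s*t)-[hx,hy],0))-r
    from scipy.optimize import brentq
    s=brentq(f,0.009,.06)+gap
    c,sn=np.cos(YAW),np.sin(YAW)
    return handle(th)-s*np.array([[c,-sn],[sn,c]])@t
def slides(targets,cur,rot):
    R=Ro.from_rotvec(rot).as_matrix(); return [np.round(1000*R.T@(np.array(p)-cur)).astype(int).tolist() for p in targets]
E
python3 - <<'E'
from h import *
s=ctrl.get_state(); R=Ro.from_rotvec(s['tool_rot']).as_matrix()
print(s['time'],s['position'],s['tool_rot'],np.degrees(np.arctan2(R[1,0],R[0,0])),s['grip_width'],s['ft_force'])
P=[centre(t) for t in np.linspace(0,2*np.pi,37)]; print(min(np.hypot(*p) for p in P))
p=centre(0,.02); print(p,slides([[.45,-.3,.23],[*p,.21],[*p,.15]],s['position'],s['tool_rot']))
E
```

```text
0.7 [ 0.40218302 -0.44321789  0.23032911] [ 3.10304929e+00 -4.89950434e-01  1.18278129e-04] -17.94508301763903 0.6294126217922756 [ 0.09518129 -1.22525858  1.20854193]
0.4463160628174218
[ 0.43858458 -0.06276038] [[1, -151, 0], [-83, -373, 20], [-83, -373, 80]]
```

Request:
{"api": "send_rows", "payload": {"motion": [{"claw":-1,"slide":[-8,-47,0],"delta_rot":[0,0,0]},{"claw":-1,"slide":[-18,-94,0],"delta_rot":[0,0,0]},{"claw":-1,"slide":[-30,-140,5],"delta_rot":[0,0,0]},{"claw":-1,"slide":[-40,-185,5],"delta_rot":[0,0,0]},{"claw":-1,"slide":[-50,-230,10],"delta_rot":[0,0,0]}]}}

```text
time: 1.2
position: [0.4231, -0.2087, 0.2205]
tool_rot: [3.104, -0.481, 0.002]
ft_force: [1.2, -0.1, -1.0]
grip_width: 0.171
grip_force: 0.0
```

Request:
{"api": "send_rows", "payload": {"motion": [{"claw":-1,"slide":[-8,-45,2],"delta_rot":[0,0,0]},{"claw":-1,"slide":[-18,-85,5],"delta_rot":[0,0,0]},{"claw":-1,"slide":[-26,-120,8],"delta_rot":[0,0,0]},{"claw":-1,"slide":[-33,-143,10],"delta_rot":[0,0,0]},{"claw":-1,"slide":[-33,-143,10],"delta_rot":[0,0,0]}]}}

```text
time: 1.7
position: [0.4348, -0.0603, 0.2101]
tool_rot: [-3.106, 0.471, 0.0]
ft_force: [-0.4, -0.1, -0.3]
grip_width: 0.008
grip_force: 0.0
```

Run:
```python
from h import *
s=ctrl.get_state(); print(s['time'],s['position'],s['tool_rot'],s['grip_width'],s['ft_force'])
p=centre(0,.015); print(p,slides([[*p,.15]],s['position'],s['tool_rot']))
a=ctrl.get_image('wrist')['color']; b=ctrl.get_image('scene')['color']
b=cv2.resize(b[100:280,200:440],None,fx=2,fy=2)
o=np.zeros((480,800,3),'uint8'); o[:360,:480]=b; o[:240,480:]=cv2.resize(a,(320,240)); cv2.imwrite('pics/c1.png',o)
```

```text
1.7 [ 0.43480001 -0.06029646  0.21010828] [-3.10581944e+00  4.71174608e-01  1.50356865e-04] 0.0080567073742011 [-0.43664779 -0.1460239  -0.29189848]
[ 0.44012966 -0.0580051 ] [[4, -4, 60]]
```

View pics/c1.png

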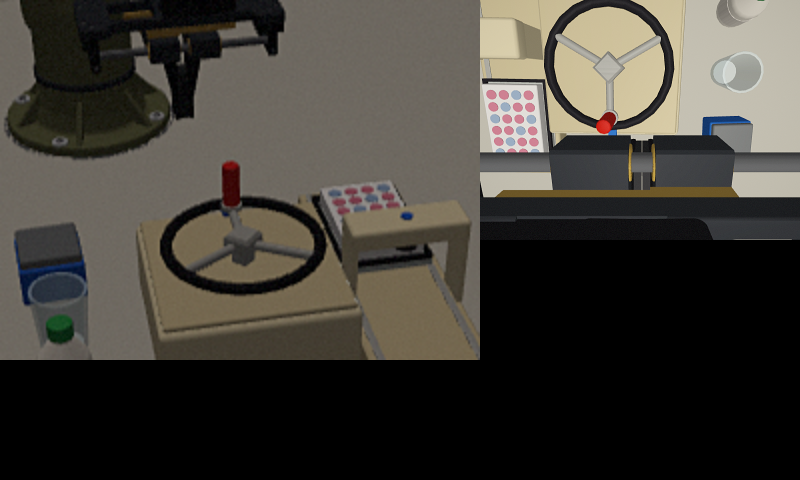

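The scene crop shows the shut fingertips at (183,110), short of the red handle at (231,185), with clear space below. In the wrist view the handle is just ahead of them, so I'll lower the tool.

Request:
{"api": "send_rows", "payload": {"motion": [{"claw":-1,"slide":[4,0,20],"delta_rot":[0,0,0]},{"claw":-1,"slide":[4,0,40],"delta_rot":[0,0,0]},{"claw":-1,"slide":[4,0,60],"delta_rot":[0,0,0]},{"claw":-1,"slide":[4,0,60],"delta_rot":[0,0,0]}]}}

```text
time: 2.2
position: [0.4364, -0.0668, 0.1477]
tool_rot: [-3.103, 0.485, 0.009]
ft_force: [-0.8, -0.1, -0.4]
grip_width: 0.01
grip_force: 0.0
```

Run:
```python
from h import *
s=ctrl.get_state(); R=Ro.from_rotvec(s['tool_rot']).as_matrix(); print(s['time'],s['position'],s['grip_width'],s['ft_force'],np.degrees(np.arctan2(R[1,0],R[0,0])))
# slides relative to contact pose at th=0, per call of 5 rows, in tool axes
th=np.radians(np.arange(0,361,10)); P=[[*centre(t),.15] for t in th]
S=np.array(slides(P,s['position'],s['tool_rot'])); 
print(S[0]); 
for k in range(0,36,5): print(th[k]*57.3, (S[k+1:k+6]-S[k]).tolist())
```

```text
2.2 [ 0.43642067 -0.06677813  0.1476524 ] 0.009928448303803123 [-0.77588396 -0.14708324 -0.42324521] -17.779249877826473
[  1 -24  -2]
0.0 [[-3, -12, 0], [-5, -23, 0], [-5, -34, 0], [-2, -46, 0], [5, -59, 0]]
50.00368306963754 [[9, -11, 0], [19, -20, -1], [30, -26, -1], [42, -30, -1], [53, -33, -1]]
100.00736613927508 [[11, 0, 0], [21, 1, 0], [31, 3, 0], [40, 6, 0], [50, 12, 0]]
150.01104920891262 [[10, 10, 0], [17, 21, 0], [22, 32, 0], [25, 43, 0], [27, 54, 0]]
200.01473227855016 [[0, 11, 0], [-3, 24, 0], [-10, 36, 0], [-19, 48, 0], [-29, 56, 0]]
250.01841534818772 [[-11, 7, 0], [-23, 11, 0], [-34, 13, 0], [-45, 14, 0], [-55, 13, 0]]
300.02209841782525 [[-10, -2, 0], [-19, -5, 0], [-29, -12, 1], [-39, -21, 1], [-46, -32, 1]]
350.0257814874628 [[-5, -11, 0]]
```

Request:
{"api": "send_rows", "payload": {"motion": [{"claw":-1,"slide":[1,-8,0],"delta_rot":[0,0,0]},{"claw":-1,"slide":[1,-16,0],"delta_rot":[0,0,0]},{"claw":-1,"slide":[0,-24,0],"delta_rot":[0,0,0]},{"claw":-1,"slide":[0,-30,0],"delta_rot":[0,0,0]},{"claw":-1,"slide":[0,-30,0],"delta_rot":[0,0,0]}]}}

```text
time: 2.7
position: [0.4483, -0.0356, 0.1507]
tool_rot: [-3.105, 0.478, -0.002]
ft_force: [0.4, 0.2, -0.3]
grip_width: 0.008
grip_force: 0.0
```

```bash
cat >> h.py <<'E'
def look(verbose=1):
    s=ctrl.get_state(); d=ctrl.get_image('top'); out=[round(s['time'],2),s['position'].round(4),s['ft_force'].round(1)]
    try:
        c,st=cen(red(d['color']),(250,190,365,312)); h=ray(d,c,.157); v=h-HUB
        th=np.degrees(np.pi-(np.arctan2(v[1],v[0])-YAW)); out+=['handle',h.round(4),int(st[4]),'R',np.hypot(*v).round(4),'th',round(th,1)]
    except ValueError: out+=['hidden']
    print(*out); return s
def plan(ths):
    s=look(); print(slides([[*centre(np.radians(t)),.15] for t in ths],s['position'],s['tool_rot']))
E
python3 -c "
from h import *
plan([0,10,20,30,40,50,60])"
```

```text
2.7 [ 0.4483 -0.0356  0.1507] [ 0.4  0.2 -0.3] hidden
[[-1, 9, 1], [-4, -2, 1], [-6, -13, 1], [-5, -25, 1], [-2, -37, 1], [4, -49, 1], [14, -61, 1]]
```

Request:
{"api": "send_rows", "payload": {"motion": [{"claw":-1,"slide":[-2,-5,1],"delta_rot":[0,0,0]},{"claw":-1,"slide":[-4,-10,1],"delta_rot":[0,0,0]},{"claw":-1,"slide":[-5,-15,1],"delta_rot":[0,0,0]},{"claw":-1,"slide":[-5,-20,1],"delta_rot":[0,0,0]}]}}

```text
time: 3.15
position: [0.449, -0.0159, 0.1492]
tool_rot: [3.104, -0.481, 0.0]
ft_force: [0.1, 0.4, 1.0]
grip_width: 0.005
grip_force: 0.0
```

Run:
```python
from h import *
look()
a=ctrl.get_image('wrist'); t=ctrl.get_image('top')['color'];b=ctrl.get_image('scene')['color']
print(a['fx'],a['cx'],a['cy'],a['pose'])
b=cv2.resize(b[100:280,200:440],(400,300))
o=np.zeros((600,800,3),'uint8'); o[300:,400:]=b; o[300:,:400]=cv2.resize(t,(400,300)); o[:300,:400]=cv2.resize(a['color'],(400,300)); cv2.imwrite('pics/c2.png',o)
```

```text
3.15 [ 0.449  -0.0159  0.1492] [0.1 0.4 1. ] hidden
416.6701045248326 323.47878581174837 244.15692411615058 [[-0.30043206 -0.92605247 -0.22840183  0.51259035]
 [-0.95380261  0.29142039  0.07303931 -0.03415996]
 [-0.00107728  0.23979361 -0.97082329  0.32464274]
 [ 0.          0.          0.          1.        ]]
```

View pics/c2.png

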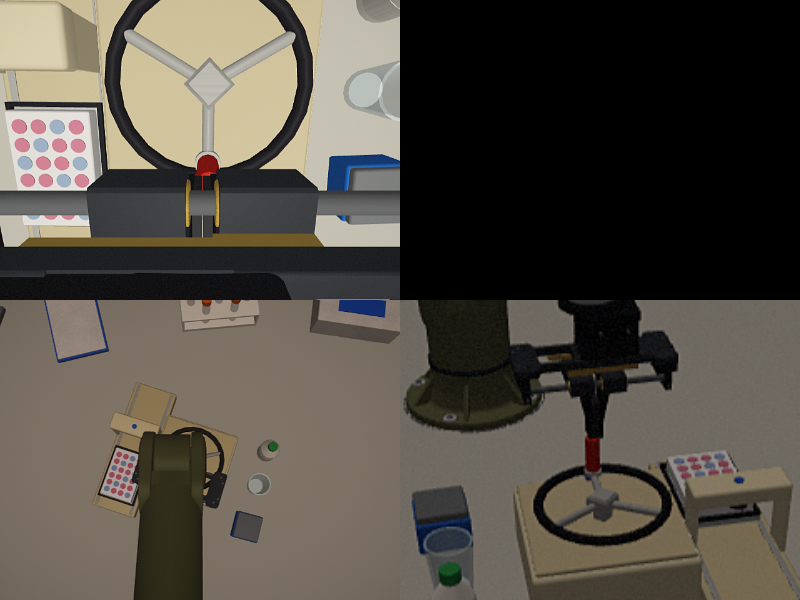

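The wrist view shows the handle at (208,165), still on its start spoke, with the fingertips just robot-side of it. They passed without touching, so my hub estimate is off in x. I'll cross-check it with the wrist and scene cameras.

Run:
```python
from h import *
w=ctrl.get_image('wrist'); s=ctrl.get_image('scene'); 
print('wrist hub',ray(w,(333,133),.119))
def rim(d,roi,z=.108):
    im=d['color']; m=cv2.inRange(im,(0,0,0),(50,50,50)); k=np.zeros_like(m); x0,y0,x1,y1=roi; k[y0:y1,x0:x1]=m[y0:y1,x0:x1]
    n,l,st,c=cv2.connectedComponentsWithStats(k); i=1+np.argmax(st[1:,4]); p=np.argwhere(l==i)[:,::-1]
    h=cv2.convexHull(p.astype('int32'))[:,0]; W=np.array([ray(d,q,z) for q in h],'float32')*1000
    return cv2.fitEllipse(W),st[i]
print('scene rim',rim(s,(275,195,368,250)))
print('wrist rim upper',rim(w,(160,0,510,260)))
r,st=cen(red(w['color']),(290,220,380,300)); print('wrist red',r,st)
for n,d in(('wrist',w),('scene',s)):
    print(n,'origin',np.array(d['pose'])[:3,3])
r2,st2=cen(red(s['color']),(300,170,335,215)); print('scene red',r2,st2)
print(ray(s,(st2[0]+st2[2]/2,st2[1]),.160), ray(w,(r[0],st[1]),.125))
print('TCP now',ctrl.get_state()['position'])
```

```text
wrist hub [ 0.51462045 -0.04086562]
scene rim (((512.5623168945312, -32.15701675415039), (170.14915466308594, 195.2556915283203), 16.879291534423828), array([ 280,  198,   88,   50, 1243], dtype=int32))
wrist rim upper (((499.6175231933594, -78.83457946777344), (82.77349853515625, 129.53770446777344), 69.09967803955078), array([ 385,    0,  113,  260, 6608], dtype=int32))
wrist red [328.44729064 266.3182266 ] [ 311  248   37   52 1015]
wrist origin [ 0.51237931 -0.03548642  0.32453434]
scene origin [ 1.37912194 -0.51019191  0.7793013 ]
scene red [315.09375 185.625  ] [311 183   9   8  32]
[ 0.45450635 -0.02171936] [ 0.46274814 -0.02229583]
TCP now [ 0.4490184  -0.01659267  0.14913788]
```

Run:
```python
from h import *
w=ctrl.get_image('wrist'); s=ctrl.get_image('scene'); st=ctrl.get_state(); p=st['position']
def proj(d,P):
    T=np.linalg.inv(d['pose']); v=T[:3,:3]@P+T[:3,3]; return (np.array([v[0]*d['fx']/v[2]+d['cx'],v[1]*d['fy']/v[2]+d['cy']])).round(0)
for n,P in(('tcp',p),('tip',p-[0,0,.022]),('htop',np.r_[handle(0),.16]),('hbot',np.r_[handle(0),.119])): print(n,'scene',proj(s,P),'wrist',proj(w,P))
print(p,st['ft_force'],st['torque'],st['grip_width'])
o=np.zeros((600,800,3),'uint8'); o[:,:400]=cv2.resize(s['color'][130:250,270:350],(400,600),interpolation=cv2.INTER_CUBIC); o[:,400:]=cv2.resize(w['color'][200:440,240:400],(400,600)); cv2.imwrite('pics/c3.png',o)
```

```text
tcp scene [317. 186.] wrist [325. 294.]
tip scene [317. 195.] wrist [325. 278.]
htop scene [315. 182.] wrist [333. 293.]
hbot scene [316. 199.] wrist [331. 265.]
[ 0.44900501 -0.01657459  0.14912305] [-0.08160336  0.02946109 -0.2770938 ] [ 0.07647726  0.06071651 -0.00743187] 0.00825771029464993
```

View pics/c3.png

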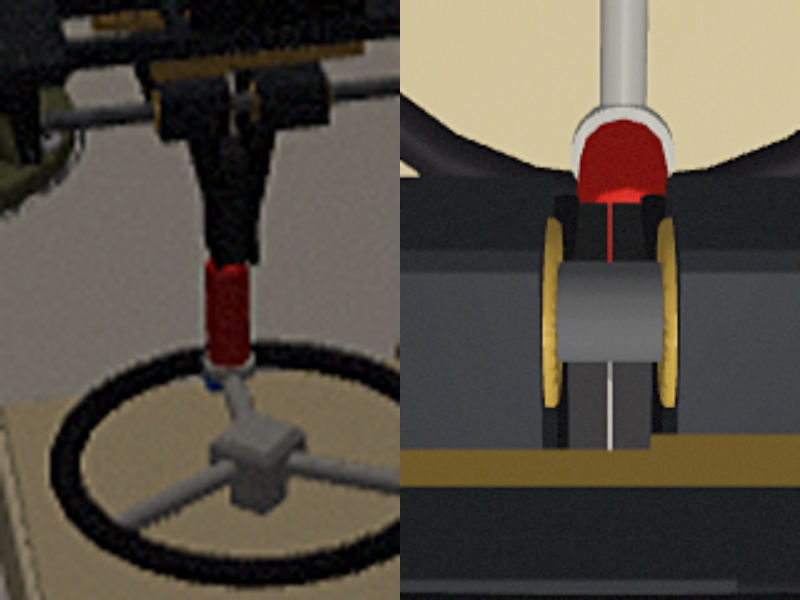

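The crops show the fingertips ending right at the top of the handle (scene row about 183; 195 was expected). They look about 30 mm higher than the stated offset implies, so I'll check against the free-space picture.

Run:
```python
from h import *
s=ctrl.get_image('scene')
def proj(d,P):
    T=np.linalg.inv(d['pose']); v=T[:3,:3]@P+T[:3,3]; return (np.array([v[0]*d['fx']/v[2]+d['cx'],v[1]*d['fy']/v[2]+d['cy']])).round(1)
for z in (.17,.18,.188,.2,.21,.22): print('c1 tip z',z,proj(s,np.array([.4348,-.0603,z])))
for z in (.127,.14,.15,.16,.17): print('now tip z',z,proj(s,np.array([.449,-.0166,z])))
```

```text
c1 tip z 0.17 [294.1 179.4]
c1 tip z 0.18 [293.8 175.1]
c1 tip z 0.188 [293.7 171.6]
c1 tip z 0.2 [293.4 166.4]
c1 tip z 0.21 [293.2 162. ]
c1 tip z 0.22 [293.  157.5]
now tip z 0.127 [316.7 194.9]
now tip z 0.14 [316.6 189.5]
now tip z 0.15 [316.5 185.4]
now tip z 0.16 [316.4 181.2]
now tip z 0.17 [316.3 176.9]
```

The free-space picture agrees: the tips stand about 9 mm above the reported TCP height, not 22 mm below it. I'll back off and lower by about 27 mm, watching the force.

Request:
{"api": "send_rows", "payload": {"motion": [{"claw":-1,"slide":[0,0,-8],"delta_rot":[0,0,0]},{"claw":-1,"slide":[0,15,-8],"delta_rot":[0,0,0]},{"claw":-1,"slide":[0,30,-8],"delta_rot":[0,0,0]},{"claw":-1,"slide":[0,45,-8],"delta_rot":[0,0,0]},{"claw":-1,"slide":[0,45,0],"delta_rot":[0,0,0]}]}}

```text
time: 4.1
position: [0.436, -0.0614, 0.1503]
tool_rot: [3.102, -0.487, 0.004]
ft_force: [-0.1, 0.2, -0.2]
grip_width: 0.006
grip_force: 0.0
```

Request:
{"api": "send_rows", "payload": {"motion": [{"claw":-1,"slide":[0,0,7],"delta_rot":[0,0,0]},{"claw":-1,"slide":[0,0,14],"delta_rot":[0,0,0]},{"claw":-1,"slide":[0,0,20],"delta_rot":[0,0,0]},{"claw":-1,"slide":[0,0,26],"delta_rot":[0,0,0]},{"claw":-1,"slide":[0,0,26],"delta_rot":[0,0,0]}]}}

```text
time: 4.6
position: [0.4348, -0.0587, 0.1221]
tool_rot: [-3.104, 0.48, 0.003]
ft_force: [-0.5, 0.0, -0.3]
grip_width: 0.009
grip_force: 0.0
```

```bash
sed -i "s/,.15\] for t in ths/,.123] for t in ths/" h.py
python3 - <<'E'
from h import *
plan([0,10,20]); w=ctrl.get_image('wrist')['color']; s=ctrl.get_image('scene')
o=np.zeros((600,800,3),'uint8'); o[:,:400]=cv2.resize(s['color'][130:250,260:340],(400,600),interpolation=cv2.INTER_CUBIC); o[:,400:]=cv2.resize(w[200:440,240:400],(400,600)); cv2.imwrite('pics/c4.png',o)
E
```

```text
4.6 [ 0.4348 -0.0587  0.1221] [-0.5  0.  -0.3] hidden
[[5, -17, -1], [2, -29, -1], [0, -40, -1]]
```

View pics/c4.png

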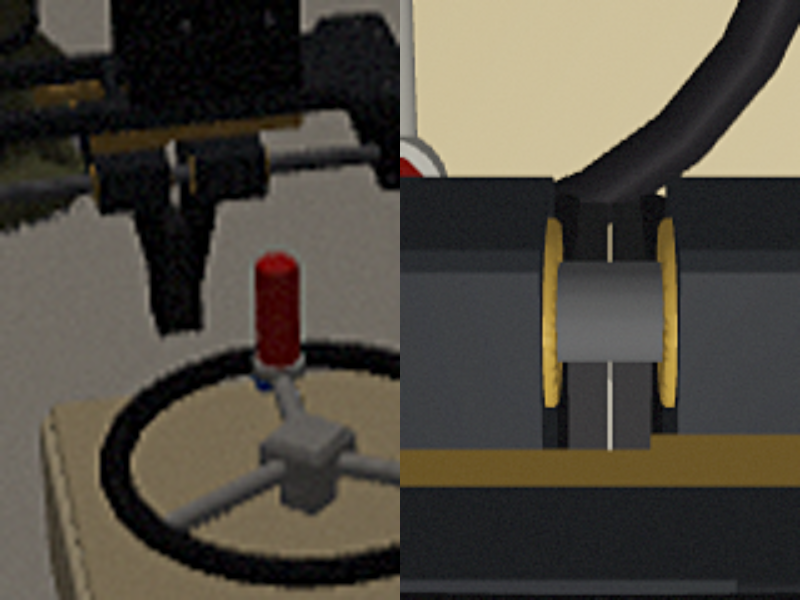

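The fingertips are now beside the handle (tip at scene (296,196), about z = 0.13 m) and clear of the rim and body. Now I'll push.

Request:
{"api": "send_rows", "payload": {"motion": [{"claw":-1,"slide":[5,-10,0],"delta_rot":[0,0,0]},{"claw":-1,"slide":[5,-18,0],"delta_rot":[0,0,0]},{"claw":-1,"slide":[4,-25,0],"delta_rot":[0,0,0]},{"claw":-1,"slide":[2,-33,0],"delta_rot":[0,0,0]},{"claw":-1,"slide":[0,-40,0],"delta_rot":[0,0,0]}]}}

```text
time: 5.25
position: [0.4477, -0.021, 0.1234]
tool_rot: [3.103, -0.481, 0.001]
ft_force: [-0.3, -3.2, 1.0]
grip_width: 0.001
grip_force: 1.6
```

```bash
sed -i 's/hy=.015/hy=.012/' h.py
cat >> h.py <<'E'
def look(verbose=1):
    """handle angle from the red top part in the scene picture (column + row of top edge), and the wheel angle"""
    s=ctrl.get_state(); d=ctrl.get_image('scene'); out=[round(s['time'],2),s['position'].round(4),s['ft_force'].round(1)]
    m=red(d['color']); k=np.zeros_like(m); k[160:260,270:375]=m[160:260,270:375]; ys,xs=np.nonzero(k)
    if len(ys)>8:
        x0,y0,w,h=cv2.boundingRect(np.c_[xs,ys].astype('int32')); hp=ray(d,(x0+(w-1)/2,y0+2.5),.160); v=hp-HUB
        out+=['red',(x0,y0,w,h),hp.round(4),'R',np.hypot(*v).round(4),'th',round(np.degrees(np.pi-(np.arctan2(v[1],v[0])-YAW))%360,1)]
    else: out+=['hidden']
    print(*out); return s
E
python3 -c "
from h import *
plan([10,20,30,40,50,60,70])"
```

```text
5.25 [ 0.4477 -0.021   0.1234] [-0.3 -3.2  1. ] red (319, 181, 9, 22) [ 0.464  -0.0095] R 0.0591 th 14.2
[[2, 8, 0], [1, -3, 0], [1, -13, 0], [4, -25, 0], [10, -36, 0], [19, -47, 0], [29, -56, 0]]
```

Request:
{"api": "send_rows", "payload": {"motion": [{"claw":-1,"slide":[1,-13,0],"delta_rot":[0,0,0]},{"claw":-1,"slide":[4,-25,0],"delta_rot":[0,0,0]},{"claw":-1,"slide":[10,-36,0],"delta_rot":[0,0,0]},{"claw":-1,"slide":[19,-47,0],"delta_rot":[0,0,0]}]}}

```text
time: 5.7
position: [0.4789, 0.0188, 0.1229]
tool_rot: [3.104, -0.481, -0.004]
ft_force: [-2.8, -0.5, 1.3]
grip_width: 0.006
grip_force: 1.6
```

```bash
python3 -c "
from h import *
plan([60,70,80,90,100,110,120])"
```

```text
5.7 [0.4789 0.0188 0.1229] [-2.8 -0.5  1.3] red (342, 186, 8, 23) [0.504 0.02 ] R 0.0618 th 62.7
[[1, 0, 0], [11, -8, 0], [22, -15, 0], [33, -19, 0], [45, -21, 0], [56, -21, 0], [66, -21, 0]]
```

Request:
{"api": "send_rows", "payload": {"motion": [{"claw":-1,"slide":[11,-8,0],"delta_rot":[0,0,0]},{"claw":-1,"slide":[22,-15,0],"delta_rot":[0,0,0]},{"claw":-1,"slide":[33,-19,0],"delta_rot":[0,0,0]},{"claw":-1,"slide":[45,-21,0],"delta_rot":[0,0,0]},{"claw":-1,"slide":[56,-21,0],"delta_rot":[0,0,0]}]}}

```text
time: 6.25
position: [0.5398, 0.0211, 0.1227]
tool_rot: [-3.104, 0.481, 0.003]
ft_force: [-4.6, 0.7, 0.7]
grip_width: 0.005
grip_force: 2.1
```

```bash
python3 -c "
from h import *
plan([110,120,130,140,150,160])"
```

```text
6.25 [0.5398 0.0211 0.1227] [-4.6  0.7  0.7] red (349, 200, 9, 24) [0.5562 0.0057] R 0.0629 th 114.1
[[-2, -1, 0], [9, 0, 0], [18, 2, 0], [29, 7, 0], [39, 14, 0], [48, 24, 0]]
```

Request:
{"api": "send_rows", "payload": {"motion": [{"claw":-1,"slide":[9,0,0],"delta_rot":[0,0,0]},{"claw":-1,"slide":[18,2,0],"delta_rot":[0,0,0]},{"claw":-1,"slide":[29,7,0],"delta_rot":[0,0,0]},{"claw":-1,"slide":[39,14,0],"delta_rot":[0,0,0]},{"claw":-1,"slide":[48,24,0],"delta_rot":[0,0,0]}]}}

```text
time: 6.8
position: [0.5798, -0.0164, 0.1235]
tool_rot: [-3.103, 0.48, -0.003]
ft_force: [1.3, 3.4, -1.5]
grip_width: 0.005
grip_force: 1.7
```

```bash
python3 -c "
from h import *
plan([160,170,180,190,200,210,220])"
```

```text
6.8 [ 0.5798 -0.0164  0.1235] [ 1.3  3.4 -1.5] red (336, 212, 9, 24) [ 0.5796 -0.0373] R 0.0657 th 158.8
[[-1, 0, 1], [5, 11, 1], [10, 23, 0], [13, 34, 0], [13, 45, 0], [13, 56, 0], [10, 67, 0]]
```

Request:
{"api": "send_rows", "payload": {"motion": [{"claw":-1,"slide":[5,11,0],"delta_rot":[0,0,0]},{"claw":-1,"slide":[10,23,0],"delta_rot":[0,0,0]},{"claw":-1,"slide":[13,34,0],"delta_rot":[0,0,0]},{"claw":-1,"slide":[13,45,0],"delta_rot":[0,0,0]},{"claw":-1,"slide":[13,56,0],"delta_rot":[0,0,0]}]}}

```text
time: 7.35
position: [0.5732, -0.0745, 0.1234]
tool_rot: [-3.104, 0.482, -0.0]
ft_force: [1.0, 3.6, 2.0]
grip_width: 0.007
grip_force: 2.2
```

```bash
python3 -c "
from h import *
plan([210,220,230,240,250,260,270])"
```

```text
7.35 [ 0.5732 -0.0745  0.1234] [1.  3.6 2. ] red (306, 215, 9, 24) [ 0.56   -0.0908] R 0.0678 th 209.3
[[2, -2, 0], [-1, 10, 0], [-7, 21, 0], [-16, 32, 0], [-26, 41, 0], [-37, 47, 0], [-48, 51, 0]]
```

Request:
{"api": "send_rows", "payload": {"motion": [{"claw":-1,"slide":[-1,10,0],"delta_rot":[0,0,0]},{"claw":-1,"slide":[-7,21,0],"delta_rot":[0,0,0]},{"claw":-1,"slide":[-16,32,0],"delta_rot":[0,0,0]},{"claw":-1,"slide":[-26,41,0],"delta_rot":[0,0,0]},{"claw":-1,"slide":[-37,47,0],"delta_rot":[0,0,0]}]}}

```text
time: 7.9
position: [0.5227, -0.1096, 0.1233]
tool_rot: [3.102, -0.484, 0.001]
ft_force: [2.7, -2.3, 0.0]
grip_width: 0.003
grip_force: 1.7
```

```bash
python3 -c "
from h import *
plan([260,270,280,290,300,310,320])"
```

```text
7.9 [ 0.5227 -0.1096  0.1233] [ 2.7 -2.3  0. ] red (285, 210, 8, 18) [ 0.5245 -0.118 ] R 0.0777 th 244.2
[[0, -2, 0], [-11, 2, 0], [-22, 5, 0], [-33, 5, 0], [-44, 4, 0], [-53, 2, 0], [-64, -3, 0]]
```

Request:
{"api": "send_rows", "payload": {"motion": [{"claw":-1,"slide":[-11,2,0],"delta_rot":[0,0,0]},{"claw":-1,"slide":[-22,5,0],"delta_rot":[0,0,0]},{"claw":-1,"slide":[-33,5,0],"delta_rot":[0,0,0]},{"claw":-1,"slide":[-44,4,0],"delta_rot":[0,0,0]},{"claw":-1,"slide":[-53,2,0],"delta_rot":[0,0,0]}]}}

```text
time: 8.45
position: [0.4718, -0.0928, 0.1232]
tool_rot: [3.104, -0.481, -0.0]
ft_force: [3.5, -0.8, -0.1]
grip_width: 0.005
grip_force: 1.6
```

```bash
python3 -c "
from h import *
plan([310,315,320,325,330,335,340,345,350,355,360])"
```

```text
8.45 [ 0.4718 -0.0928  0.1232] [ 3.5 -0.8 -0.1] red (290, 190, 8, 21) [ 0.4648 -0.0772] R 0.0611 th 305.6
[[0, 3, 0], [-5, 1, 0], [-10, -2, 0], [-15, -5, 0], [-20, -9, 0], [-25, -14, 0], [-29, -19, 0], [-33, -25, 0], [-36, -30, 0], [-39, -36, 0], [-41, -42, 0]]
```

Request:
{"api": "send_rows", "payload": {"motion": [{"claw":-1,"slide":[-5,1,0],"delta_rot":[0,0,0]},{"claw":-1,"slide":[-12,-3,0],"delta_rot":[0,0,0]},{"claw":-1,"slide":[-20,-9,0],"delta_rot":[0,0,0]},{"claw":-1,"slide":[-27,-17,0],"delta_rot":[0,0,0]},{"claw":-1,"slide":[-31,-22,0],"delta_rot":[0,0,0]}]}}

```text
time: 9.0
position: [0.4489, -0.0615, 0.1229]
tool_rot: [3.105, -0.48, -0.002]
ft_force: [-1.5, -2.8, -1.4]
grip_width: 0.004
grip_force: 1.2
```

Run:
```python
from h import *
plan([340,345,350,355,360]); w=ctrl.get_image('wrist'); cv2.imwrite('pics/w5.png',w['color'])
```

```text
9.0 [ 0.4489 -0.0615  0.1229] [-1.5 -2.8 -1.4] red (303, 183, 7, 21) [ 0.4535 -0.0431] R 0.0606 th 340.0
[[2, 4, 0], [-2, -2, 0], [-5, -7, 0], [-7, -13, 0], [-9, -19, 0]]
```

View pics/w5.png

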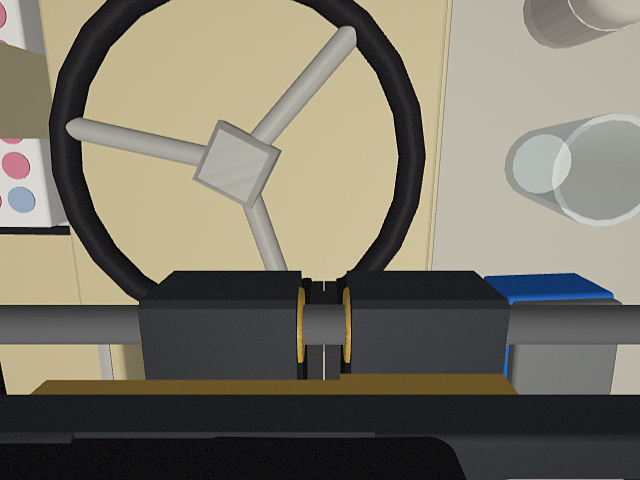

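The wrist view shows the wheel about 17–20° short: the handle's spoke runs from the hub (237,164) toward (275,270). I'll creep to about 354° and measure.

Request:
{"api": "send_rows", "payload": {"motion": [{"claw":-1,"slide":[-2,-3,0],"delta_rot":[0,0,0]},{"claw":-1,"slide":[-4,-6,0],"delta_rot":[0,0,0]},{"claw":-1,"slide":[-6,-9,0],"delta_rot":[0,0,0]},{"claw":-1,"slide":[-6,-11,0],"delta_rot":[0,0,0]},{"claw":-1,"slide":[-6,-11,0],"delta_rot":[0,0,0]}]}}

```text
time: 9.6
position: [0.4476, -0.05, 0.1231]
tool_rot: [-3.104, 0.481, 0.001]
ft_force: [-0.5, -0.3, 0.4]
grip_width: 0.007
grip_force: 0.5
```

```bash
cat >> h.py <<'E'
def spokes():
    d=ctrl.get_image('wrist'); g=cv2.cvtColor(d['color'],cv2.COLOR_BGR2HSV)
    m=cv2.inRange(g,(0,0,90),(179,38,255)); H,W=m.shape
    T=np.linalg.inv(d['pose']); a=np.radians(np.arange(0,360,.25)); sc=np.zeros(len(a))
    for r in np.arange(.035,.062,.002):
        P=np.c_[HUB[0]+r*np.cos(a),HUB[1]+r*np.sin(a),np.full(len(a),.108)]@T[:3,:3].T+T[:3,3]
        u=(P[:,0]*d['fx']/P[:,2]+d['cx']).round().astype(int); v=(P[:,1]*d['fy']/P[:,2]+d['cy']).round().astype(int)
        ok=(u>=0)&(u<W)&(v>=0)&(v<260); sc[ok]+=m[v[ok],u[ok]]>0
    n,l,st,c=cv2.connectedComponentsWithStats((sc>=9).astype('uint8')[None])
    for i in range(1,n):
        if st[i,4]>12: print('spoke at th',round((180-(c[i][0]/4)+np.degrees(YAW))%360,1),'mod120',round((180-(c[i][0]/4)+np.degrees(YAW))%120,1),'width',st[i,4]/4)
E
python3 -c "
from h import *
plan([345,350,355,360,365]); spokes()"
```

```text
9.6 [ 0.4476 -0.05    0.1231] [-0.5 -0.3  0.4] red (306, 182, 9, 22) [ 0.4541 -0.0342] R 0.0603 th 348.5
[[3, 9, 0], [0, 3, 0], [-3, -2, 0], [-5, -8, 0], [-6, -14, 0]]
spoke at th 109.9 mod120 109.9 width 11.0
spoke at th 230.1 mod120 110.1 width 11.0
```

Request:
{"api": "send_rows", "payload": {"motion": [{"claw":-1,"slide":[-1,-3,0],"delta_rot":[0,0,0]},{"claw":-1,"slide":[-2,-6,0],"delta_rot":[0,0,0]},{"claw":-1,"slide":[-2,-9,0],"delta_rot":[0,0,0]},{"claw":-1,"slide":[-2,-9,0],"delta_rot":[0,0,0]}]}}

```text
time: 10.1
position: [0.4485, -0.0406, 0.1232]
tool_rot: [-3.104, 0.48, 0.0]
ft_force: [0.2, -1.7, -0.1]
grip_width: -0.001
grip_force: 0.5
```

```bash
python3 -c "
from h import *
plan([350,355,360,365]); spokes()"
```

```text
10.1 [ 0.4485 -0.0406  0.1232] [ 0.2 -1.7 -0.1] red (312, 181, 7, 22) [ 0.4557 -0.0236] R 0.0608 th 358.7
[[2, 12, 0], [-1, 7, 0], [-3, 1, 0], [-4, -5, 0]]
spoke at th 117.9 mod120 117.9 width 11.0
spoke at th 0.0 mod120 0.0 width 10.75
spoke at th 238.2 mod120 118.2 width 10.75
```

Request:
{"api": "send_rows", "payload": {"motion": [{"claw":-1,"slide":[0,8,0],"delta_rot":[0,0,0]},{"claw":-1,"slide":[0,20,0],"delta_rot":[0,0,0]},{"claw":-1,"slide":[0,25,-20],"delta_rot":[0,0,0]},{"claw":-1,"slide":[0,25,-50],"delta_rot":[0,0,0]},{"claw":-1,"slide":[0,25,-80],"delta_rot":[0,0,0]}]}}

```text
time: 10.7
position: [0.4401, -0.0663, 0.2039]
tool_rot: [-3.104, 0.484, 0.001]
ft_force: [0.1, -0.9, 0.8]
grip_width: 0.001
grip_force: 0.0
```

Request:
{"api": "send_rows", "payload": {"motion": [{"claw":-1,"slide":[8,45,0],"delta_rot":[0,0,0]},{"claw":-1,"slide":[16,90,0],"delta_rot":[0,0,0]},{"claw":-1,"slide":[24,135,0],"delta_rot":[0,0,0]},{"claw":-1,"slide":[32,180,0],"delta_rot":[0,0,0]},{"claw":-1,"slide":[40,225,0],"delta_rot":[0,0,0]}]}}

```text
time: 11.2
position: [0.4096, -0.2945, 0.2034]
tool_rot: [3.104, -0.483, 0.001]
ft_force: [0.9, 0.3, -0.0]
grip_width: 0.007
grip_force: 0.0
```

```bash
cat > t.py <<'E'
from h import *
ref=cv2.imread('pics/top0.png')
d=ctrl.get_image('top'); cv2.imwrite('pics/top1.png',d['color'])
for n,im in(('ref',ref),('now',d['color'])):
    g=im.astype(float); wgt=np.clip(g[...,2]-1.5*np.maximum(g[...,0],g[...,1])-10,0,None)[278:304,280:308]; yy,xx=np.mgrid[278:304,280:308]
    c=((wgt*xx).sum()/wgt.sum(),(wgt*yy).sum()/wgt.sum()); v=ray(d,c,.157)-HUB
    print(n,np.round(c,2),int(wgt.sum()),'th',np.degrees(np.pi-np.arctan2(v[1],v[0])+YAW).round(2))
    try: c,s=cen(red(im),(260,220,350,310)); v=ray(d,c,.157)-HUB; print('  mask',c.round(2),s,np.degrees(np.pi-np.arctan2(v[1],v[0])+YAW).round(2))
    except ValueError: print('none')
s0=cv2.imread('pics/scene0.png'); s1=ctrl.get_image('scene')['color']
for im in(s0,s1):
    g=im.astype(float); wg=np.clip(g[...,2]-1.5*np.maximum(g[...,0],g[...,1])-10,0,None)[175:206,300:330]; yy,xx=np.mgrid[175:206,300:330]; print('scene',round((wg*xx).sum()/wg.sum(),2),round((wg*yy).sum()/wg.sum(),2))
print(ctrl.get_state()['time'],ctrl.get_state()['position'])
E
python3 t.py
```

```text
ref [292.5  290.71] 8774 th 0.66
  mask [292.56 290.91] [287 285  12  13 118] 0.51
now [293.51 291.  ] 9373 th -0.71
  mask [293.53 291.16] [288 285  12  13 116] -0.81
scene 315.04 190.38
scene 314.32 190.62
11.3 [ 0.40716124 -0.29969296  0.20272172]
```

The wheel is about 1.4° (1.5 mm at the handle) short of where it started. I'll go back and nudge it by that amount.

Request:
{"api": "send_rows", "payload": {"motion": [{"claw":-1,"slide":[-8,-45,0],"delta_rot":[0,0,0]},{"claw":-1,"slide":[-16,-90,0],"delta_rot":[0,0,0]},{"claw":-1,"slide":[-24,-135,0],"delta_rot":[0,0,0]},{"claw":-1,"slide":[-32,-180,0],"delta_rot":[0,0,0]},{"claw":-1,"slide":[-40,-225,0],"delta_rot":[0,0,0]}]}}

```text
time: 11.8
position: [0.4406, -0.0639, 0.2033]
tool_rot: [3.104, -0.483, 0.001]
ft_force: [0.8, 0.2, 0.4]
grip_width: 0.006
grip_force: 0.0
```

Request:
{"api": "send_rows", "payload": {"motion": [{"claw":-1,"slide":[0,0,0],"delta_rot":[0,0,0]},{"claw":-1,"slide":[0,0,25],"delta_rot":[0,0,0]},{"claw":-1,"slide":[0,0,50],"delta_rot":[0,0,0]},{"claw":-1,"slide":[0,0,80],"delta_rot":[0,0,0]},{"claw":-1,"slide":[0,0,80],"delta_rot":[0,0,0]}]}}

```text
time: 12.3
position: [0.4374, -0.0655, 0.1198]
tool_rot: [-3.104, 0.483, 0.012]
ft_force: [0.2, 0.2, -0.2]
grip_width: 0.006
grip_force: 0.0
```

Request:
{"api": "send_rows", "payload": {"motion": [{"claw":-1,"slide":[0,-10,0],"delta_rot":[0,0,0]},{"claw":-1,"slide":[0,-18,0],"delta_rot":[0,0,0]},{"claw":-1,"slide":[0,-23,0],"delta_rot":[0,0,0]},{"claw":-1,"slide":[0,-26.5,0],"delta_rot":[0,0,0]},{"claw":-1,"slide":[0,-26.5,0],"delta_rot":[0,0,0]}]}}

```text
time: 12.8
position: [0.4496, -0.0396, 0.124]
tool_rot: [3.104, -0.48, 0.002]
ft_force: [-0.3, 0.2, 0.7]
grip_width: 0.008
grip_force: 0.1
```

```bash
python3 -c "
from h import *
look(); spokes()"
```

```text
12.8 [ 0.4496 -0.0396  0.124 ] [-0.3  0.2  0.7] red (312, 181, 8, 22) [ 0.4563 -0.0227] R 0.0606 th 359.6
spoke at th 119.2 mod120 119.2 width 11.25
spoke at th 239.5 mod120 119.5 width 10.75
```

Request:
{"api": "send_rows", "payload": {"motion": [{"claw":-1,"slide":[0,8,0],"delta_rot":[0,0,0]},{"claw":-1,"slide":[0,20,0],"delta_rot":[0,0,0]},{"claw":-1,"slide":[0,25,-20],"delta_rot":[0,0,0]},{"claw":-1,"slide":[0,25,-50],"delta_rot":[0,0,0]},{"claw":-1,"slide":[0,25,-80],"delta_rot":[0,0,0]}]}}

```text
time: 13.4
position: [0.4403, -0.0652, 0.2037]
tool_rot: [-3.104, 0.485, 0.002]
ft_force: [1.1, 0.5, -1.3]
grip_width: 0.006
grip_force: 0.0
```

Request:
{"api": "send_rows", "payload": {"motion": [{"claw":-1,"slide":[8,45,0],"delta_rot":[0,0,0]},{"claw":-1,"slide":[16,90,0],"delta_rot":[0,0,0]},{"claw":-1,"slide":[24,135,0],"delta_rot":[0,0,0]},{"claw":-1,"slide":[32,180,0],"delta_rot":[0,0,0]},{"claw":-1,"slide":[40,225,0],"delta_rot":[0,0,0]}]}}

```text
time: 13.9
position: [0.4096, -0.2932, 0.2032]
tool_rot: [3.104, -0.484, -0.0]
ft_force: [0.4, 0.3, 0.1]
grip_width: 0.003
grip_force: 0.0
```

```bash
python3 t.py
```

```text
ref [292.5  290.71] 8774 th 0.66
  mask [292.56 290.91] [287 285  12  13 118] 0.51
now [292.62 290.73] 9385 th 0.5
  mask [292.8  290.98] [287 285  12  13 116] 0.18
scene 315.04 190.38
scene 314.92 190.46
14.0 [ 0.4072317  -0.29837878  0.20253065]
```

View pics/top1.png

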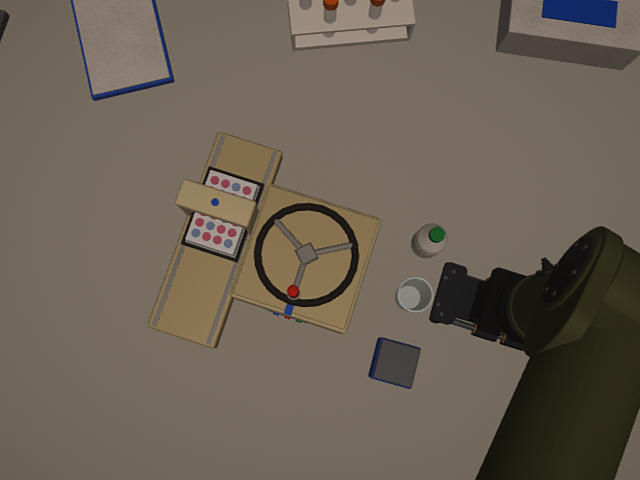

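The top view shows the handle back at (293,291) by the blue mark, within about 0.3° of where it started. The plate is under the bridge at about (225,215), the bystanders haven't moved and the arm is clear, so I'll hand in.

```bash
python3 -c "
from bench import ctrl
print(ctrl.close_job())"
```

```text
the job is handed in; nothing more can be done
None
```

I pushed the wheel one full clockwise turn: the handle is back at the blue index mark, within about 0.3° of its start, the plate is under the bridge, and nothing else appears to have moved; the job was handed in at about 14 s.

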